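# Close a pressure cooker: key the lid in and swing its clamp bar over the cam

### The arm

A 6-joint arm with a two-finger parallel gripper is mounted at the origin on a cart in front of the work surface, level with it; the furniture and walls round the work are solid. World frame = base frame: x ahead of the robot, y to its left, z up, the work surface at z = 0. Lengths are in m, angles in rad, forces in N, time in s.
With the tool pointing down it reaches from about 0.35 to 0.775 m from the base axis. Payload 7.3 kg.
Tool frame: the origin (TCP) lies at the very end of the fingers, on their centre line; the grasp point (between the pads) lies 19 mm behind it (robot.tcp_to_grasp is the distance from the TCP to the grasp point, in m); z points along the fingers, y is the direction in which the jaws open and shut (so a half turn about z gives the same grasp; the last joint's range is limited). The gripper opens to 92 mm and grips with 3 to 60 N. Pads are 19 mm wide; open, the fingers measure 130 mm over their backs; the gripper's body (75 mm by 190 mm) begins 47 mm behind the grasp point.
Start: joints at [-1.366, 0.342, 1.524, -0, 1.275, -0.146], TCP at [0.18, -0.493, 0.227] pointing down, gripper open.
Joint ranges: [-2.53, 2.53], [-0.77, 2.02], [0.04, 2.7], [-1, 4.14], [0.28, 2.66], [-3.11, 3.11]. Speed limits (rad/s): [2.57, 2.57, 3.14, 3.14, 3.14, 3.14].

### API

Orientations are given as [roll, pitch, yaw] about the fixed x, y, z axes, in that order (R = Rz(yaw) Ry(pitch) Rx(roll)).
In Python, from cell import robot gives the robot as it stands.
- The arm moves only by the tool arm_command, never from a script. Its argument "motion" is a list that holds one entry, the list of rows, each a list of 7 numbers: the turn, a rotation vector about the tool's x, y, z in units of 90 degrees (1.0 is 90 degrees), then the shift along the tool's x, y, z in units of 30 cm (1.0 is 30 cm), then the opening, from -1 (shut) to 1 (fully open). In form: [[[wx, wy, wz, tx, ty, tz, grip], ...]]. A call has 1 to 8 rows; each row is the pose to reach, as a shift and turn from the pose commanded when the call began, along the tool's axes at that moment; what a row does not reach only later rows make up. A row lasts 1/10 s, in which the tool goes at most 50 mm and 8.59 degrees, less where a joint would pass 70% of its speed; a pose out of reach is approached as far as the arm can. A call with a number of a shift or a turn outside -1 to 1 is refused whole. A call with a gripper value outside its range is refused whole. The fingers move at their own pace and stop on an object; "grip_force" is the grip in N (left out, the last holds). Time passes only in rows, so rows that repeat a pose let the fingers close. It gives the time, the measured TCP pose, the force and the opening at its end, in the units of the state.
- robot.observe(): the state, without advancing time (a new reading comes with each control period).
- robot.read_camera(name): name is "scene" or "top" or "wrist"; returns a dict with "image" (480x640x3 uint8, red, green, blue), "z_map" (480x640 float32, m along the optical axis (not along the pixel's ray), 0 where there is no reading), "fov_y" (degrees; the focal length in pixels is half the picture's height over the tangent of half this angle, whatever the lens; pixels are square), "cx", "cy" (the principal point, pixels), "cam_to_world" (4x4, takes a point from camera to world coordinates). Camera axes: x right, y down, z forward; pixel columns grow to the right and rows downward; lengths in m; the calibration is good to about 2 mm. A picture is of the moment at which its call begins.
- robot.hand_in(): hands the job in, once; it reports no verdict.
The state is a dict: "time": time; "qpos": joint angles; "qvel": joint speeds; "joint_efforts": joint torques, N m; "tool_pos": TCP position; "tool_rot": TCP orientation; "contact_force": force on the tool from outside, world axes, zero at the start; "torque": the same for the moment, N m; "opening": finger opening in m.
Only numpy, scipy, OpenCV 4.12 (cv2) and the standard library are available. Lean on these libraries where they do the work, as an engineer would, in place of code of your own. Each camera call takes 0.05 s, during which the arm holds its last target.

### The job

Close the pressure cooker: set its lid on the pot (do not drop it), turned so that the round tab at the lid's edge sits in the notch of the pot's rim and the lid lies flat on the rim all round. Then swing the clamp bar on top of the lid clockwise, seen from above, until it has climbed over the cam, dropped into the locking notch and its hooked ends are under the pot's lugs. Leave the other things on the worktop where they are.

Things in the scene. Friction and masses are not known exactly. Their poses are not given: they have to be found in the camera images.
- pot: small open stainless-steel pressure cooker pot, fixed on a round cork mat (188 mm across, 8 mm thick). Origin: centre of the mat's underside on the worktop, z up. Two black loop handles at 65 and 245 degrees (anticlockwise from the pot's +x, seen from above) reach 127 mm from the axis, their tops 76 mm above the origin
- pot_rim (a point): centre of the pot's mouth, level with the rim's top, 115 mm above the pot's origin. Rolled rim, 144 mm inside and 158 mm outside diameter; the lid's plate comes to rest on it
- pot_notch (a point): middle of the notch, the only gap in the rim: 18 mm wide, 11 mm deep, with rounded ends, in the pot's -x direction, 75.5 mm from the axis; the point is level with the rim's top
- pot_lug (a point): one of two equal steel lugs outside just below the rim, at 65 degrees from the pot's +x (the other opposite): 34 mm long, reaching 88 mm from the axis, its underside sloping 103 to 108 mm above the pot's origin. The point is its middle. The bar's hooks end below the lugs
- lid: loose lid, 0.65 kg with its bar, lying right way up on the worktop on its skirt. Origin: centre of the skirt's underside, z up. Skirt 139 mm diameter (131 at its foot), 26 mm tall; above it the plate, 169 mm diameter. Home, the plate's underside is on the rim, the lid's origin 89 mm above the pot's, and its axes point like the pot's. A steam valve (55 mm high) stands 60 mm from the axis at 8 degrees from +x
- lid_tab (a point): tab at the lid's edge in the lid's -x direction: round-bottomed, 14 mm wide, from the skirt out to 91 mm from the axis, hanging 10 mm below the plate's underside. Point: 75.5 mm from the axis, level with the plate's underside; it meets the notch's point when home. Off the notch the tab stands on the rim and the lid cannot lie flat
- lid_grip (a point): centre of the black grip block fixed to the lid on its axis, 83 mm above the lid's origin: 50 mm long along the lid's x, 26 mm thick along the lid's y, 26 mm tall (70 to 96 mm above the lid's origin); lift the lid by it, across the 26 mm. The clamp bar passes just below it
- bar_turn (a joint): clamp bar across the lid, through its axis: angle turned clockwise seen from above, rad. 0 open (starts at 0 to 0.15), 1.22 end stop. It rides up a cam from 0.25 to 0.84, the crest reaches to 0.93, then it drops into the locking notch (1.06 to 1.22) and stays there. Push either arm sideways at its sleeve with 4 to 8 N. The lid must be home, or it turns too
- bar_lift (a joint): height of the clamp bar above its low open position, m: 0 open, 0.0065 on the crest of the cam, 0.002 when dropped in the locking notch; a spring (12 N low, 16 N on the crest) pulls it down
- bar_end (a point): middle of the black sleeve (44 mm long, 22 wide, 15 tall) on one arm of the aluminium clamp bar, 66 mm from the axis, 52 mm above the lid's origin when low, 11 mm of air below it. The arm points 135 degrees minus bar_turn, anticlockwise from the lid's +x. Its end, 103 mm from the axis, hooks down to 5 mm above the lid's origin
- bar_end2 (a point): the same on the opposite arm
- bean_tin: squat printed food tin, 75 mm across, 58 mm tall, in the middle between pot and lid; origin centre of its underside
- garlic: garlic bulb, 53 mm, behind the middle; origin centre of its underside
- dark_jar: small dark glass spice jar with dark cap, 39 mm across, 90 mm tall, behind the middle; origin centre of its underside
- fish_tin: flat oval printed tin, 63x105x23 mm, front left; origin centre of its underside
- lemon: lemon, 72x57x58 mm, front right; origin centre of its underside

How it is judged:
By the outcome, as a careful person would: the job done as asked, in the order asked, and still so for the second after the job is handed in, with the robot touching nothing.
It also fails if it takes over 58 s, if anything falls off the work surface, if the arm or the gripper's body presses on something with over 40 N, if the wrist force passes 120 N, or if a joint passes its speed limit or range.

## Working session

There is one attempt and no reset: what is moved stays moved. The work goes in short steps, Python scripts to look and compute and a tool call to move; the robot and the scene stay as the last step left them, time stands still between calls to the robot, and variables do not carry over. Pictures are saved under pics/ and viewed, and the job is handed in when it is done.

Besides the shell and the picture viewer there is one more tool, called after "Request:" as a command line: name --argument value ..., lists and objects as JSON in quotes. arm_command: Moves the arm, as the interface text tells. Its arguments: {"type":"object","properties":{"motion":{"type":"array"},"grip_force":{"type":"number"}},"required":["motion"]}

```bash
ls; mkdir -p pics
cat > h.py <<'E'
import numpy as np, cv2
from cell import robot
def cam(n,save=None):
    d=robot.read_camera(n)
    if save: cv2.imwrite('pics/'+save+'.png',d['image'][:,:,::-1])
    return d
def f(d): return d['image'].shape[0]/2/np.tan(np.radians(d['fov_y'])/2)
def pts(d):
    z=d['z_map'];v,u=np.mgrid[:z.shape[0],:z.shape[1]];F=f(d)
    p=np.stack([(u-d['cx'])/F*z,(v-d['cy'])/F*z,z,np.ones_like(z)],-1)
    w=p@np.array(d['cam_to_world']).T
    w=w[...,:3]; w[z==0]=np.nan
    return w
def ray(d,u,v,h):
    T=np.array(d['cam_to_world']);F=f(d)
    r=T[:3,:3]@np.array([(u-d['cx'])/F,(v-d['cy'])/F,1]);o=T[:3,3]
    return o+r*(h-o[2])/r[2]
E
python3 - <<'E'
from h import *
for n in ['scene','top','wrist']:
    d=cam(n,n+'0'); np.savez('pics/'+n+'0.npz',**d)
    print(n,d['fov_y'],d['cx'],d['cy'],np.round(d['cam_to_world'],3).tolist())
print(robot.observe())
E
```

```text
pics
scene 46.58222542338365 311.9077255322486 249.19948875648896 [[-0.796, -0.331, 0.506, -0.261], [-0.604, 0.468, -0.644, 0.898], [-0.024, -0.819, -0.573, 0.914], [0.0, 0.0, 0.0, 1.0]]
top 45.99737897273211 327.46134552870336 243.08392464185835 [[-0.029, -0.996, 0.079, 0.348], [-0.999, 0.028, -0.015, 0.003], [0.013, -0.08, -0.997, 1.55], [0.0, 0.0, 0.0, 1.0]]
wrist 69.23381299754683 317.70520774381464 240.53784163834814 [[0.344, -0.9, -0.268, 0.253], [-0.939, -0.33, -0.097, -0.465], [-0.001, 0.285, -0.958, 0.384], [0.0, 0.0, 0.0, 1.0]]
{'time': 0.15, 'qpos': array([-1.36598597e+00,  3.42594874e-01,  1.52476664e+00,  1.61054936e-05,
        1.27541343e+00, -1.45996225e-01]), 'qvel': array([ 0.00040474, -0.00091922, -0.00580995, -0.00097098, -0.00036013,
        0.00015929]), 'joint_efforts': array([ 2.35619053e-03, -4.31470084e+01, -2.44353157e+01,  7.17046950e-02,
        5.37871337e-02, -8.87418310e-05]), 'tool_pos': array([ 0.18038593, -0.49272373,  0.22619871]), 'tool_rot': array([-3.14042519e+00, -1.87234791e-04,  3.50801776e-01]), 'contact_force': array([-0.24721916,  0.58467336, -0.07945444]), 'torque': array([ 0.00570164, -0.04165629,  0.00374729]), 'opening': 0.09171054489500655}
```

View pics/top0.png

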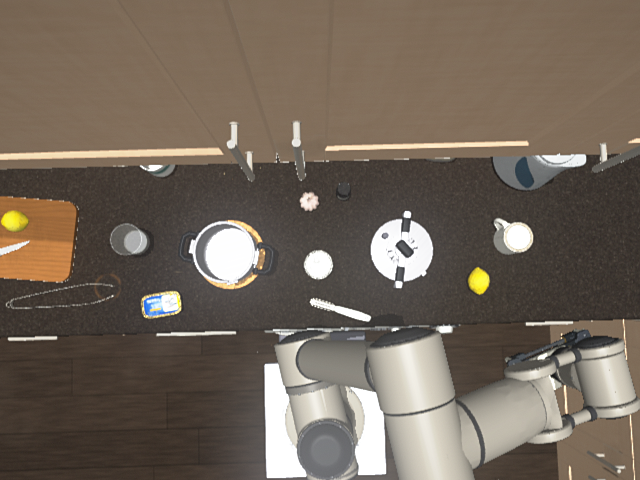

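View pics/scene0.png

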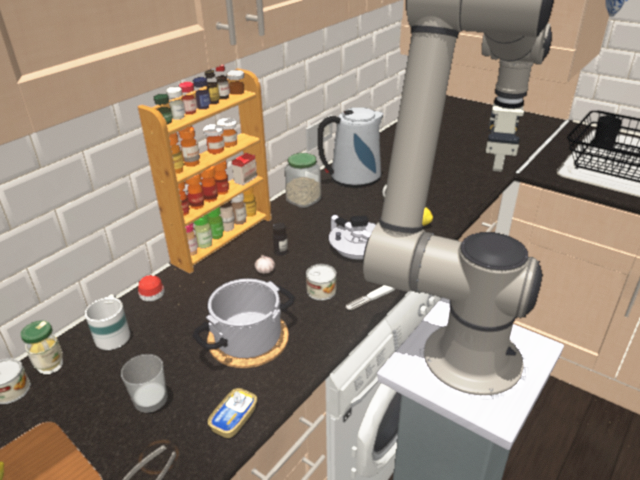

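The top view shows the pot at about (226,253), with its handles at (188,245) and (265,262), and the lid at about (402,250). I'll crop and measure both.

Run:
```python
from h import *
d=dict(np.load('pics/top0.npz')); im=d['image'][:,:,::-1]
a=cv2.resize(im[205:295,355:455],None,fx=6,fy=6,interpolation=cv2.INTER_CUBIC)
cv2.imwrite('pics/lidz.png',a)
a=cv2.resize(im[205:300,175:285],None,fx=6,fy=6,interpolation=cv2.INTER_CUBIC)
cv2.imwrite('pics/potz.png',a)
w=pts(d)
for n,(u,v) in dict(lidgrip=(404,248),lidplate=(420,240),pot=(226,253),rim1=(226,223),tin=(318,264),garlic=(309,201),jar=(343,191),lemon=(479,281),fish=(160,305),cab=(300,100)).items(): print(n,np.round(w[v,u],3))
# lid plate pts
m=(abs(w[...,2]-.0275)<.012)&(np.hypot(w[...,0]-w[240,420,0],w[...,1]-w[240,420,1])<.2)
```

```text
lidgrip [ 0.446 -0.217  0.096]
lidplate [ 0.471 -0.271  0.031]
pot [0.451 0.255 0.017]
rim1 [0.521 0.237 0.12 ]
tin [0.413 0.006 0.054]
garlic [0.583 0.026 0.046]
jar [ 0.601 -0.065  0.083]
lemon [ 0.355 -0.418  0.055]
fish [0.316 0.432 0.024]
cab [0.569 0.02  0.902]
```

View pics/lidz.png

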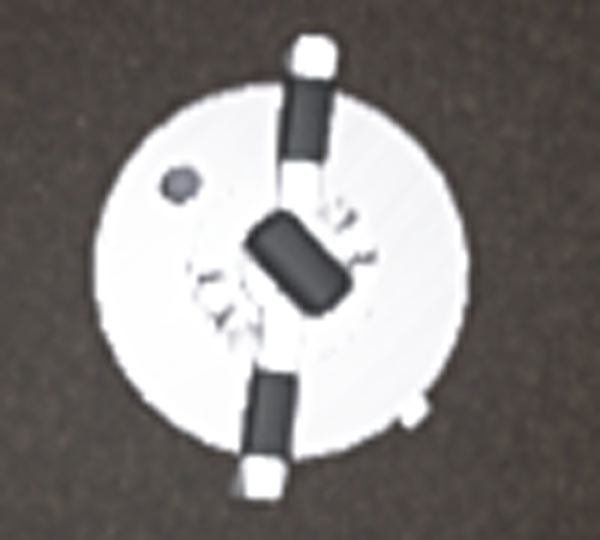

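View pics/potz.png

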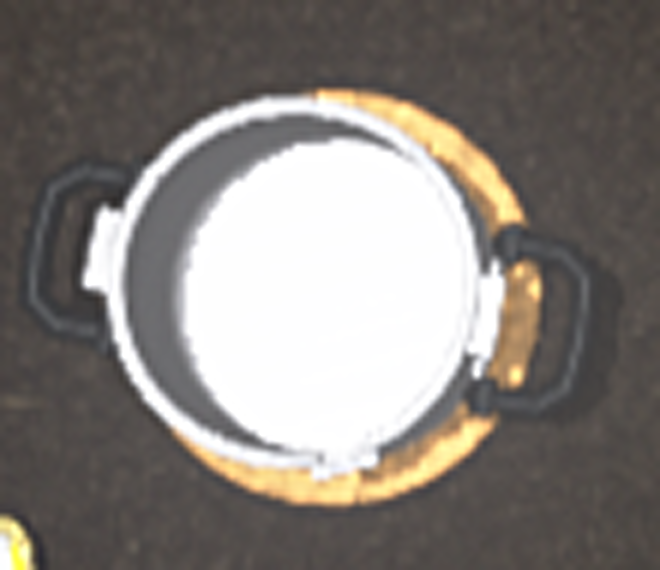

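Both parts are clear in the crops. On the lid, the tab is at zoomed (414,410), the valve at (180,184) and the grip at (300,263). On the pot, the notch is at (345,465) and the lugs at (103,250) and (487,318). I'll turn these into poses.

Run:
```python
from h import *
from scipy.spatial.transform import Rotation as R
d=dict(np.load('pics/top0.npz')); im=d['image']; w=pts(d)
L=lambda X,Y:((X+.5)/6-.5+355,(Y+.5)/6-.5+205)
P=lambda X,Y:((X+.5)/6-.5+175,(Y+.5)/6-.5+205)
g=ray(d,*L(300,263),.096);v=ray(d,*L(180,184),.055);t=ray(d,*L(414,410),.029)
print('grip',g,'valve',v,'tab',t)
a=v-g;print('valve r',np.hypot(*a[:2]),'yaw',np.degrees(np.arctan2(a[1],a[0]))-8)
a=t-g;print('tab r',np.hypot(*a[:2]),'yaw',np.degrees(np.arctan2(a[1],a[0]))+180)
# white plate circle fit
g8=cv2.cvtColor(im,cv2.COLOR_RGB2GRAY)
s=g8.copy();m=(s>150).astype(np.uint8);m[:, :355]=0;m[:,455:]=0;m[:205]=0;m[295:]=0
c=max(cv2.findContours(m,0,1)[0],key=cv2.contourArea)[:,0]
q=np.array([ray(d,u,vv,.029) for u,vv in c])[:,:2]
def circ(q,it=8,r0=None):
    k=np.ones(len(q),bool)
    for _ in range(it):
        A=np.c_[2*q[k],np.ones(k.sum())];b=(q[k]**2).sum(1)
        x=np.linalg.lstsq(A,b,rcond=None)[0];r=np.sqrt(x[2]+x[0]**2+x[1]**2)
        e=abs(np.hypot(*(q-x[:2]).T)-r);k=e<max(.003,np.median(e)*1.5)
    return x[:2],r,k.sum()
print('plate',circ(q))
# pot rim from depth
m=(abs(w[...,2]-.115)<.008)&(np.hypot(w[...,0]-.45,w[...,1]-.25)<.12)
q=w[m][:,:2];print('rim depth',circ(q))
n=ray(d,*P(345,465),.115);l1=ray(d,*P(103,250),.108);l2=ray(d,*P(487,318),.108)
print('notch',n,'lugs',l1,l2,'mid',(l1+l2)/2)
a=l1-l2;print('lug yaw',np.degrees(np.arctan2(a[1],a[0]))-65,np.hypot(*a[:2]))
c=(l1+l2)/2;a=n-c;print(np.hypot(*a[:2]),np.degrees(np.arctan2(a[1],a[0]))+180)
dw=np.load('pics/wrist0.npz');o=robot.observe()
T=np.eye(4);T[:3,:3]=R.from_euler('xyz',o['tool_rot']).as_matrix();T[:3,3]=o['tool_pos']
X=np.linalg.inv(T)@dw['cam_to_world'];print(np.round(X,3))
np.save('toolcam.npy',X)
```

```text
grip [ 0.44468892 -0.2183154   0.096     ] valve [ 0.4839883  -0.17267772  0.055     ] tab [ 0.38157942 -0.27710671  0.029     ]
valve r 0.06022657500437395 yaw 41.26770141351385
tab r 0.08625095305638886 yaw 42.97121101876755
plate (array([ 0.44626597, -0.21974463]), np.float64(0.0833017967528174), np.int64(159))
rim depth (array([0.44737025, 0.24466859]), np.float64(0.07528687975125328), np.int64(426))
notch [0.37049587 0.22455857 0.115     ] lugs [0.4647355  0.32680965 0.108     ] [0.43118399 0.16447548 0.108     ] mid [0.44795974 0.24564257 0.108     ]
lug yaw 13.32243364214095 0.16576515692069244
0.08028192233699091 15.225848423113263
[[ 0.    -0.958 -0.286  0.078]
 [ 1.     0.     0.    -0.001]
 [-0.    -0.286  0.958 -0.158]
 [ 0.     0.     0.     1.   ]]
```

View pics/wrist0.png

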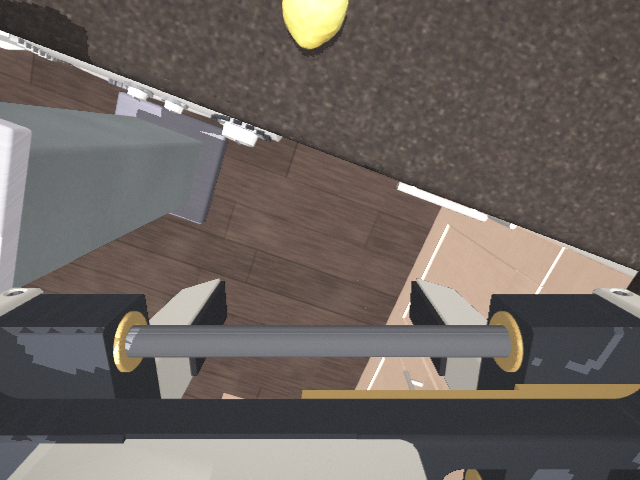

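```bash
cat >> h.py <<'E'
from scipy.spatial.transform import Rotation as R
def go(x,y,z,yawdeg,roll=np.pi,pitch=0.):
    o=robot.observe();R0=R.from_euler('xyz',o['tool_rot'])
    R1=R.from_euler('xyz',[roll,pitch,np.radians(yawdeg)])
    s=R0.inv().apply(np.array([x,y,z])-o['tool_pos'])/.3
    r=(R0.inv()*R1).as_rotvec()/(np.pi/2)
    print('row',np.round(np.r_[r,s],4).tolist(),'rows>=',np.ceil(max(np.linalg.norm(s)*6,np.linalg.norm(r)*90/8.59)))
def st():
    o=robot.observe();print(round(o['time'],2),np.round(o['tool_pos'],4),np.round(np.degrees(o['tool_rot']),2),np.round(o['contact_force'],1),round(o['opening'],4),np.round(o['qpos'],2))
E
python3 -c "
from h import *
st();go(.388,-.272,.22,42.5)"
```

```text
0.15 [ 0.1804 -0.4927  0.2262] [-1.7993e+02 -1.0000e-02  2.0100e+01] [-0.2  0.6 -0.1] 0.0917 [-1.37  0.34  1.52  0.    1.28 -0.15]
row [-0.0007, -0.0003, -0.2489, 0.9027, -0.4531, 0.0214] rows>= 7.0
```

Request:
arm_command --motion '[[[0,0,-0.249,0.903,-0.453,0.02,1],[0,0,-0.249,0.903,-0.453,0.02,1],[0,0,-0.249,0.903,-0.453,0.02,1],[0,0,-0.249,0.903,-0.453,0.02,1],[0,0,-0.249,0.903,-0.453,0.02,1],[0,0,-0.249,0.903,-0.453,0.02,1],[0,0,-0.249,0.903,-0.453,0.02,1],[0,0,-0.249,0.903,-0.453,0.02,1]]]'

```text
time: 0.95
tool_pos: [0.3887, -0.2714, 0.2205]
tool_rot: [-3.141, 0.0, 0.745]
contact_force: [-0.2, -1.2, -0.8]
opening: 0.0914
```

Request:
arm_command --motion '[[[0,0,0,0,0,0,1],[0,0,0,0,0,0,1]]]'

```text
time: 1.15
tool_pos: [0.3873, -0.2735, 0.2207]
tool_rot: [-3.142, 0.0, 0.74]
contact_force: [-0.8, 0.1, -1.1]
opening: 0.092
```

```bash
python3 -c "
from h import *
st()
d=cam('wrist','w_lid');np.savez('pics/w_lid.npz',**d)"
```

```text
1.15 [ 0.3873 -0.2735  0.2207] [-1.800e+02  2.000e-02  4.239e+01] [-0.8  0.1 -1.1] 0.092 [-0.78  0.25  1.67 -0.    1.22  0.05]
```

View pics/w_lid.png

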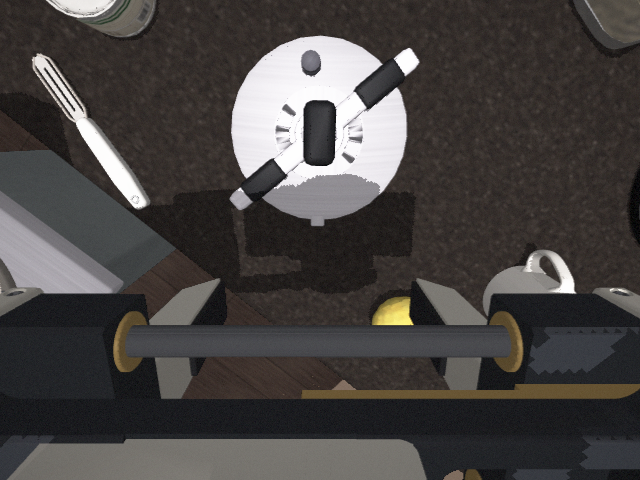

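The wrist view shows the lid well aligned with the camera: grip at (320,132), valve (311,62), tab (317,221), sleeves (380,85) and (263,180).

```bash
cat >> h.py <<'E'
def circ(q,it=10):
    k=np.ones(len(q),bool)
    for _ in range(it):
        A=np.c_[2*q[k],np.ones(k.sum())];b=(q[k]**2).sum(1)
        x=np.linalg.lstsq(A,b,rcond=None)[0];r=np.sqrt(x[2]+x[0]**2+x[1]**2)
        e=abs(np.hypot(*(q-x[:2]).T)-r);k=e<max(.0015,np.median(e)*1.5)
    return x[:2],r,k.sum()
E
python3 - <<'E'
from h import *
d=dict(np.load('pics/w_lid.npz'));im=d['image'];g=cv2.cvtColor(im,cv2.COLOR_RGB2GRAY);w=pts(d)
print('heights grip,plate,valve,sleeve,bar',w[132,320,2],w[100,270,2],w[62,311,2],w[85,380,2],w[105,350,2],w[221,317,2])
m=((w[...,2]>.085)&(w[...,2]<.11)).astype(np.uint8);m[:90]=0;m[175:]=0;m[:,:290]=0;m[:,350:]=0
c=max(cv2.findContours(m,0,1)[0],key=cv2.contourArea)
q=np.array([ray(d,u,v,.096)[:2] for u,v in c[:,0]],np.float32)
print('grip rect',cv2.minAreaRect(q*1000))
m=((w[...,2]>.018)&(w[...,2]<.2)).astype(np.uint8);m[:30]=0;m[240:]=0;m[:,:200]=0;m[:,440:]=0
c=max(cv2.findContours(m,0,1)[0],key=cv2.contourArea)[:,0]
q=np.array([ray(d,u,v,.027)[:2] for u,v in c]);C,r,n=circ(q);print('plate',C,r,n)
t=q[(c[:,1]>217)&(abs(c[:,0]-317)<12)]
rr=np.hypot(*(t-C).T);t=t[rr>r+.003].mean(0)-C;print('tab',np.hypot(*t),np.degrees(np.arctan2(*t[::-1]))+180)
mv=(g<130).astype(np.uint8);mv[:47]=0;mv[78:]=0;mv[:,:298]=0;mv[:,325:]=0
k=np.argwhere(mv).mean(0);v=ray(d,k[1],k[0],.055)[:2]-C;print('valve',k,np.hypot(*v),np.degrees(np.arctan2(*v[::-1]))-8)
E
```

```text
heights grip,plate,valve,sleeve,bar 0.09576830227215744 0.034154270352326044 0.055517093207191115 0.06013389001803143 0.05718852097858229 0.032587292778334664
grip rect ((446.7606201171875, -219.03501892089844), (48.41497802734375, 24.893606185913086), 41.71101760864258)
plate [ 0.44665131 -0.21880583] 0.08415000554200795 463
tab 0.09010478128411661 41.4267294845082
valve [ 62.91798942 310.75661376] 0.05743935902055111 41.02095227666267
```

```bash
python3 -c "
from h import *
st();go(.4467,-.2189,.125,41.5)"
```

```text
1.2 [ 0.3873 -0.2735  0.2207] [-1.800e+02  1.000e-02  4.237e+01] [ 0.4 -0.4  0.3] 0.0918 [-0.78  0.25  1.67 -0.    1.22  0.05]
row [-0.0, 0.0002, 0.0097, 0.269, -0.0009, 0.3189] rows>= 3.0
```

Request:
arm_command --motion '[[[0,0,0.01,0.269,-0.001,0.319,1],[0,0,0.01,0.269,-0.001,0.319,1],[0,0,0.01,0.269,-0.001,0.319,1],[0,0,0.01,0.269,-0.001,0.319,1],[0,0,0.01,0.269,-0.001,0.319,1],[0,0,0.01,0.269,-0.001,0.319,1]]]'

```text
time: 1.8
tool_pos: [0.4474, -0.2191, 0.1262]
tool_rot: [3.139, -0.0, 0.725]
contact_force: [-0.2, -0.2, 0.6]
opening: 0.0918
```

```bash
python3 -c "
from h import *
st();go(.4467,-.2189,.068,41.5)"
```

```text
1.8 [ 0.4474 -0.2191  0.1262] [ 1.7987e+02 -1.0000e-02  4.1520e+01] [-0.2 -0.2  0.6] 0.0918 [-0.61  0.4   1.74 -0.    1.    0.24]
row [0.0015, -0.0001, 0.0002, -0.0014, -0.0026, 0.1941] rows>= 2.0
```

Request:
arm_command --motion '[[[0,0,0,-0.001,-0.002,0.1,1],[0,0,0,-0.001,-0.002,0.192,1],[0,0,0,-0.001,-0.002,0.192,1],[0,0,0,-0.001,-0.002,0.192,1],[0,0,0,-0.001,-0.002,0.192,0],[0,0,0,-0.001,-0.002,0.192,-0.5],[0,0,0,-0.001,-0.002,0.192,-1],[0,0,0,-0.001,-0.002,0.192,-1]]]' --grip_force 35

```text
time: 2.6
tool_pos: [0.4471, -0.2175, 0.068]
tool_rot: [3.141, -0.0, 0.726]
contact_force: [0.2, -0.2, -0.8]
opening: 0.0644
```

Request:
arm_command --motion '[[[0,0,0,0,0,0,-1],[0,0,0,0,0,0,-1],[0,0,0,0,0,0,-1],[0,0,0,0,0,0,-1]]]'

```text
time: 3.0
tool_pos: [0.4468, -0.2173, 0.0674]
tool_rot: [-3.142, 0.0, 0.726]
contact_force: [-0.4, 0.5, -0.2]
opening: 0.0322
```

```bash
python3 -c "
from h import *
st()"
```

```text
3.0 [ 0.4468 -0.2173  0.0674] [-180.      0.     41.61] [-0.4  0.5 -0.2] 0.0322 [-0.61  0.49  1.81 -0.    0.85  0.24]
```

Request:
arm_command --motion '[[[0,0,0,0,0,0,-1],[0,0,0,0,0,0,-1],[0,0,0,0,0,0,-1],[0,0,0,0,0,0,-1]]]'

```text
time: 3.4
tool_pos: [0.4471, -0.2176, 0.0675]
tool_rot: [3.141, -0.0, 0.726]
contact_force: [1.7, -1.9, -1.7]
opening: 0.0258
```

```bash
python3 -c "
from h import *
st()"
```

```text
3.4 [ 0.4471 -0.2176  0.0675] [ 1.7995e+02 -1.0000e-02  4.1610e+01] [ 1.7 -1.9 -1.7] 0.0258 [-0.61  0.49  1.8  -0.    0.85  0.24]
```

The grip is firm (opening 25.8 mm). Once lifted, the lid would hide the pot from the wrist camera. So before lifting I'll let go and take one accurate wrist view of the pot.

Request:
arm_command --motion '[[[0,0,0,0,0,0,1],[0,0,0,0,0,0,1],[0,0,0,0,0,0,1],[0,0,0,0,0,0,1],[0,0,0,0,0,-0.15,1],[0,0,0,0,0,-0.3,1],[0,0,0,0,0,-0.45,1],[0,0,0,0,0,-0.64,1]]]'

```text
time: 4.2
tool_pos: [0.4461, -0.2168, 0.2538]
tool_rot: [-3.14, 0.0, 0.726]
contact_force: [1.2, -1.2, 0.0]
opening: 0.085
```

```bash
python3 -c "
from h import *
st();go(.372,.225,.26,15)"
```

```text
4.2 [ 0.4461 -0.2168  0.2538] [-1.7992e+02  2.0000e-02  4.1610e+01] [ 1.2 -1.2  0. ] 0.085 [-0.61  0.27  1.55 -0.    1.32  0.24]
row [-0.0008, 0.0005, 0.2957, 0.7933, -1.2652, -0.0192] rows>= 9.0
```

Request:
arm_command --motion '[[[0,0,0.15,0.397,-0.633,-0.02,1],[0,0,0.15,0.397,-0.633,-0.02,1],[0,0,0.15,0.397,-0.633,-0.02,1],[0,0,0.15,0.397,-0.633,-0.02,1],[0,0,0.15,0.397,-0.633,-0.02,1]]]'

```text
time: 4.7
tool_pos: [0.4084, 0.0067, 0.2587]
tool_rot: [-3.141, -0.0, 0.493]
contact_force: [-0.1, -0.3, -0.4]
opening: 0.0915
```

```bash
python3 -c "
from h import *
st();go(.372,.225,.26,15)"
```

```text
4.7 [0.4084 0.0067 0.2587] [-1.7996e+02 -2.0000e-02  2.8220e+01] [-0.1 -0.3 -0.4] 0.0915 [-0.17  0.1   1.75  0.    1.29  0.91]
row [-0.0004, -0.0001, 0.1469, 0.2373, -0.6985, -0.0039] rows>= 5.0
```

Request:
arm_command --motion '[[[0,0,0.147,0.237,-0.698,-0.004,1],[0,0,0.147,0.237,-0.698,-0.004,1],[0,0,0.147,0.237,-0.698,-0.004,1],[0,0,0.147,0.237,-0.698,-0.004,1],[0,0,0.147,0.237,-0.698,-0.004,1],[0,0,0.147,0.237,-0.698,-0.004,1],[0,0,0.147,0.237,-0.698,-0.004,1]]]'

```text
time: 5.4
tool_pos: [0.3733, 0.2222, 0.2594]
tool_rot: [3.141, 0.001, 0.262]
contact_force: [0.5, 0.1, -0.1]
opening: 0.0914
```

```bash
python3 -c "
from h import *
st()
d=cam('wrist','w_pot');np.savez('pics/w_pot.npz',**d)
d=cam('top','t_lid2');np.savez('pics/t_lid2.npz',**d)"
```

```text
5.4 [0.3733 0.2222 0.2594] [1.7997e+02 4.0000e-02 1.5010e+01] [ 0.5  0.1 -0.1] 0.0914 [ 0.36  0.15  1.69 -0.    1.3   1.67]
```

View pics/w_pot.png

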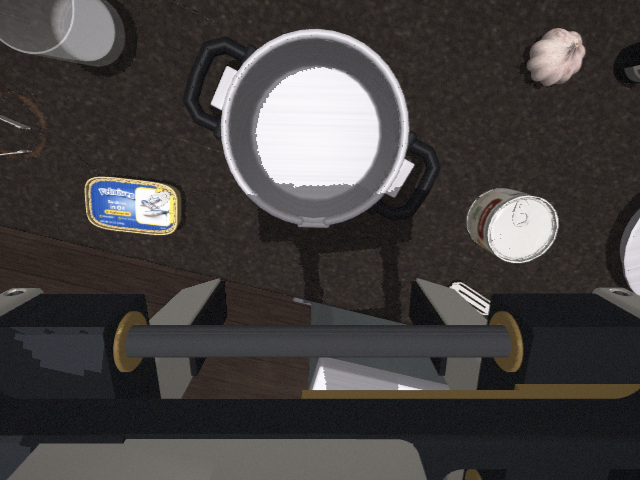

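The wrist view shows the pot rim centred near (315,128), the notch near (313,220), and the lugs at (225,87) and (399,178).

Run:
```python
from h import *
d=dict(np.load('pics/w_pot.npz'));im=d['image'];g=cv2.cvtColor(im,cv2.COLOR_RGB2GRAY);w=pts(d)
cv2.imwrite('pics/notch.png',cv2.resize(im[195:240,270:360,::-1],None,fx=8,fy=8,interpolation=cv2.INTER_CUBIC))
m=(abs(w[...,2]-.115)<.006);m[260:]=False;m[:,:210]=False;m[:,425:]=False
q=w[m][:,:2];C,r,n=circ(q);print('rim all',C,r,n)
rr=np.hypot(*(q-C).T);print(np.percentile(rr,[1,5,50,95,99]))
# outer contour via mask
mm=m.astype(np.uint8);cs=sorted(cv2.findContours(cv2.morphologyEx(mm,3,np.ones((3,3))),1,1)[0],key=cv2.contourArea)[-2:]
for c in cs:
    qq=np.array([ray(d,u,v,.115 )[:2] for u,v in c[:,0]]);print('edge',circ(qq))
ang=np.degrees(np.arctan2(*(q-C).T[::-1]))%360
ring=(rr>.072)&(rr<.079)&(w[m][:,2]>.112)
h,b=np.histogram(ang[ring],np.arange(160,231,2));print(dict(zip(b[:-1].astype(int),h)))
# lugs
for (u,v) in [(225,87),(399,178)]:
    print('lug z',w[v,u])
l1=w[87,225,:2];l2=w[178,399,:2];a=l1-l2;print(np.degrees(np.arctan2(*a[::-1]))-65,(l1+l2)/2)
np.save('potC.npy',C)
```

```text
rim all [0.44876225 0.2466375 ] 0.07409358113058385 4046
[0.07169645 0.07194751 0.07513182 0.0847294  0.08738445]
edge (array([0.44880627, 0.24657686]), np.float64(0.0745241769197589), np.int64(944))
{np.int64(160): np.int64(21), np.int64(162): np.int64(23), np.int64(164): np.int64(22), np.int64(166): np.int64(22), np.int64(168): np.int64(21), np.int64(170): np.int64(18), np.int64(172): np.int64(22), np.int64(174): np.int64(22), np.int64(176): np.int64(19), np.int64(178): np.int64(21), np.int64(180): np.int64(20), np.int64(182): np.int64(21), np.int64(184): np.int64(21), np.int64(186): np.int64(4), np.int64(188): np.int64(0), np.int64(190): np.int64(0), np.int64(192): np.int64(0), np.int64(194): np.int64(0), np.int64(196): np.int64(0), np.int64(198): np.int64(0), np.int64(200): np.int64(9), np.int64(202): np.int64(20), np.int64(204): np.int64(21), np.int64(206): np.int64(20), np.int64(208): np.int64(20), np.int64(210): np.int64(23), np.int64(212): np.int64(21), np.int64(214): np.int64(21), np.int64(216): np.int64(20), np.int64(218): np.int64(20), np.int64(220): np.int64(22), np.int64(222): np.int64(22), np.int64(224): np.int64(21), np.int64(226): np.int64(20), np.int64(228): np.int64(21)}
lug z [0.4657134  0.32625651 0.11133763]
lug z [0.43289599 0.16590307 0.11077526]
13.433750276104746 [0.4493047  0.24607979]
```

View pics/notch.png

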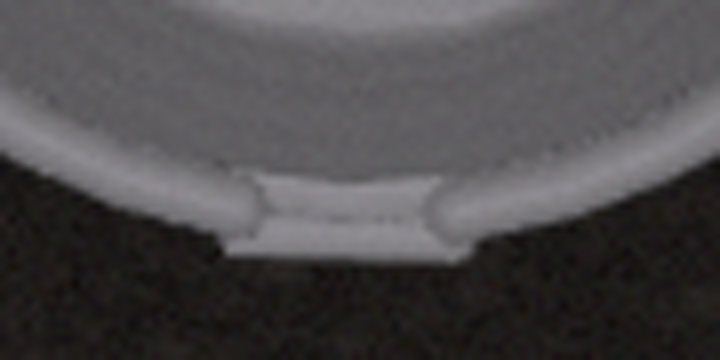

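Run:
```python
from h import *
for n in ['top0','t_lid2']:
    d=dict(np.load(f'pics/{n}.npz'));s=cv2.cvtColor(d['image'],cv2.COLOR_RGB2GRAY);m=(s>150).astype(np.uint8);m[:, :355]=0;m[:,455:]=0;m[:205]=0;m[295:]=0
    c=max(cv2.findContours(m,0,1)[0],key=cv2.contourArea)[:,0]
    print(circ(np.array([ray(d,u,v,.029)[:2] for u,v in c])))
st();go(.4467,-.2189,.25,41.5)
```

```text
(array([ 0.44631479, -0.21970647]), np.float64(0.08327343209504376), np.int64(154))
(array([ 0.44487817, -0.21824733]), np.float64(0.08375859798954113), np.int64(143))
5.5 [0.3739 0.2211 0.2595] [1.7997e+02 2.0000e-02 1.4840e+01] [-0.2 -0.2  0. ] 0.0916 [ 0.36  0.15  1.69 -0.    1.3   1.67]
row [0.0003, 0.0003, -0.2962, -0.141, 1.48, 0.0326] rows>= 9.0
```

Request:
arm_command --motion '[[[0,0,-0.15,-0.07,0.74,0.01,1],[0,0,-0.15,-0.07,0.74,0.01,1],[0,0,-0.15,-0.07,0.74,0.01,1],[0,0,-0.15,-0.07,0.74,0.01,1],[0,0,-0.15,-0.07,0.74,0.01,1]]]'

```text
time: 6.0
tool_pos: [0.4103, -0.002, 0.2568]
tool_rot: [3.141, -0.0, 0.491]
contact_force: [0.6, 0.2, -0.3]
opening: 0.0918
```

```bash
python3 -c "
from h import *
st();go(.4462,-.2184,.13,41.5)"
```

```text
6.0 [ 0.4103 -0.002   0.2568] [179.94  -0.    28.15] [ 0.6  0.2 -0.3] 0.0918 [-0.19  0.1   1.75 -0.    1.28  0.89]
row [0.0006, 0.0001, -0.1483, -0.2348, 0.6921, 0.4233] rows>= 6.0
```

Request:
arm_command --motion '[[[0,0,-0.148,-0.235,0.692,0.2,1],[0,0,-0.148,-0.235,0.692,0.2,1],[0,0,-0.148,-0.235,0.692,0.2,1],[0,0,-0.148,-0.235,0.692,0.2,1],[0,0,-0.148,-0.235,0.692,0.423,1],[0,0,-0.148,-0.235,0.692,0.423,1],[0,0,-0.148,-0.235,0.692,0.423,1],[0,0,-0.148,-0.235,0.692,0.423,1]]]'

```text
time: 6.8
tool_pos: [0.4465, -0.2148, 0.1302]
tool_rot: [-3.141, 0.0, 0.726]
contact_force: [-0.0, -0.7, -0.1]
opening: 0.092
```

```bash
python3 -c "
from h import *
st();go(.4462,-.2184,.068,41.5)"
```

```text
6.8 [ 0.4465 -0.2148  0.1302] [-1.7995e+02  1.0000e-02  4.1570e+01] [-0.  -0.7 -0.1] 0.092 [-0.6   0.39  1.74  0.    1.01  0.24]
row [-0.0006, 0.0001, 0.0008, -0.0087, 0.0084, 0.2072] rows>= 2.0
```

Request:
arm_command --motion '[[[0,0,0,-0.008,0.008,0.1,1],[0,0,0,-0.008,0.008,0.207,1],[0,0,0,-0.008,0.008,0.207,0],[0,0,0,-0.008,0.008,0.207,-0.3],[0,0,0,-0.008,0.008,0.207,-1],[0,0,0,-0.008,0.008,0.207,-1],[0,0,0,-0.008,0.008,0.207,-1],[0,0,0,-0.008,0.008,0.207,-1]]]' --grip_force 40

```text
time: 7.6
tool_pos: [0.4473, -0.2177, 0.0683]
tool_rot: [3.14, -0.0, 0.728]
contact_force: [-0.1, -0.7, -0.1]
opening: 0.0484
```

Request:
arm_command --motion '[[[0,0,0,0,0,0,-1],[0,0,0,0,0,0,-1],[0,0,0,0,0,0,-1],[0,0,0,0,0,0,-1],[0,0,0,0,0,0,-1],[0,0,0,0,0,0,-1]]]'

```text
time: 8.2
tool_pos: [0.447, -0.2176, 0.0676]
tool_rot: [3.142, 0.0, 0.728]
contact_force: [0.2, 0.3, -0.4]
opening: 0.0254
```

```bash
python3 -c "
from h import *
st();go(.4462,-.2184,.22,41.5)"
```

```text
8.2 [ 0.447  -0.2176  0.0676] [1.80e+02 1.00e-02 4.17e+01] [ 0.2  0.3 -0.4] 0.0254 [-0.61  0.49  1.8  -0.    0.85  0.24]
row [0.0, 0.0001, 0.0022, -0.0037, 0.0003, -0.508] rows>= 4.0
```

Request:
arm_command --motion '[[[0,0,0,0,0,-0.02,-1],[0,0,0,0,0,-0.06,-1],[0,0,0,0,0,-0.13,-1],[0,0,0,0,0,-0.22,-1],[0,0,0,0,0,-0.32,-1],[0,0,0,0,0,-0.43,-1],[0,0,0,0,0,-0.53,-1],[0,0,0,0,0,-0.57,-1]]]'

```text
time: 9.0
tool_pos: [0.4476, -0.2179, 0.2423]
tool_rot: [3.137, -0.001, 0.728]
contact_force: [-0.1, -0.0, -6.3]
opening: 0.0257
```

Request:
arm_command --motion '[[[0,0,0,0,0,0,-1]]]'

```text
time: 9.1
tool_pos: [0.4475, -0.2178, 0.2411]
tool_rot: [3.137, -0.001, 0.728]
contact_force: [1.0, 0.4, -6.9]
opening: 0.0256
```

```bash
python3 -c "
from h import *
st();d=cam('wrist','w_held');np.savez('pics/w_held.npz',**d);go(.4499,.2469,.24,13.7)"
```

```text
9.1 [ 0.4475 -0.2178  0.2411] [ 1.7976e+02 -6.0000e-02  4.1700e+01] [ 1.   0.4 -6.9] 0.0256 [-0.61  0.28  1.58  0.    1.28  0.24]
row [0.0007, -0.0003, 0.3112, 1.0372, -1.1487, -0.0034] rows>= 10.0
```

View pics/w_held.png

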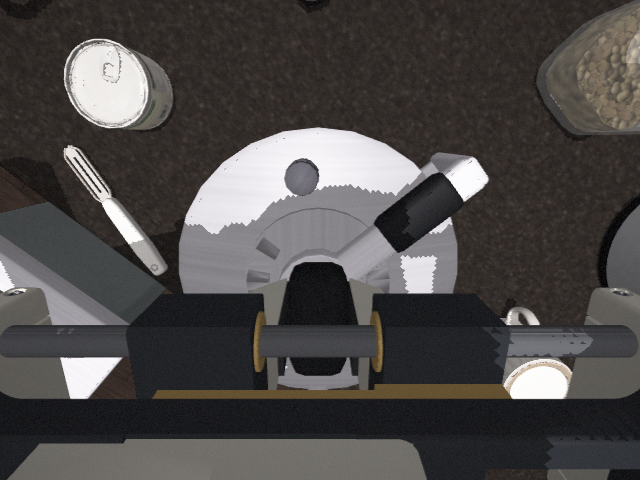

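Lid held by the grip. From this view I'll get the lid's offset, yaw and tilt in the tool frame.

Run:
```python
from h import *
from scipy.optimize import least_squares
d=dict(np.load('pics/w_held.npz'));w=pts(d);T=np.array(d['cam_to_world'])
X=np.load('toolcam.npy');Tt=T@np.linalg.inv(X)
p=(w-Tt[:3,3])@Tt[:3,:3]   # tool coords
m=np.zeros(w.shape[:2],bool);m[125:290,175:460]=True
g=cv2.cvtColor(d['image'],cv2.COLOR_RGB2GRAY)
pl=m&(p[...,2]>.028)&(p[...,2]<.045)
q=p[pl];print('plate z',np.percentile(q[:,2],[5,50,95]))
A=np.c_[q[:,:2],np.ones(len(q))];k=np.linalg.lstsq(A,q[:,2],rcond=None)[0];print('slope deg',np.degrees(k[:2]),k[2])
mm=pl.astype(np.uint8);mm=cv2.morphologyEx(mm,3,np.ones((9,9)))
c=max(cv2.findContours(mm,0,1)[0],key=cv2.contourArea)[:,0]
c=c[(c[:,1]<270)&((c[:,0]<415)|(c[:,1]>270))&(c[:,0]>177)]
F=f(d)
zc=k[2]
def rt(u,v,h):
    r=X[:3,:3]@np.array([(u-d['cx'])/F,(v-d['cy'])/F,1]);o=X[:3,3];return (o+r*(h-o[2])/r[2])[:2]
for zz in (zc,zc+.003):
    e=np.array([rt(u,v,zz) for u,v in c]);e=e[(np.hypot(*e.T)>.078)]
    s=least_squares(lambda x:np.hypot(*(e-x[:2]).T)-.0845,[0,0],loss='soft_l1',f_scale=.001)
    print('centre in tool',s.x,np.std(s.fun),len(e), 'free',circ(e))
v=rt(301.5,176,p[176,302,2]);print('valve',v,p[176,302,2]);a=v-s.x
print(np.hypot(*a),np.degrees(np.arctan2(-a[1],a[0])))
```

```text
plate z [0.03119889 0.03463658 0.03739926]
slope deg [ 1.41847848 -0.02735336] 0.03345578714701966
centre in tool [-0.00260424 -0.0001123 ] 0.0005887123864881515 299 free (array([ 0.0004958 , -0.00153076]), np.float64(0.08158763387841006), np.int64(299))
centre in tool [-0.00246599 -0.00072764] 0.0003762698812627577 299 free (array([-0.00071009, -0.00153201]), np.float64(0.08286473695226852), np.int64(299))
valve [ 0.0594439  -0.00924696] 0.01163645719465579
0.06249330101306623 7.835167700598169
```

Request:
arm_command --motion '[[[0,0,0.02,0.06,-0.07,0,-1],[0,0,0.05,0.15,-0.16,0,-1],[0,0,0.08,0.25,-0.27,0,-1],[0,0,0.11,0.34,-0.38,0,-1],[0,0,0.14,0.43,-0.48,0,-1],[0,0,0.155,0.52,-0.574,0,-1]]]'

```text
time: 9.75
tool_pos: [0.4474, 0.0166, 0.2373]
tool_rot: [-3.14, 0.003, 0.483]
contact_force: [0.2, -1.0, -6.6]
opening: 0.0258
```

```bash
python3 -c "
from h import *
st();go(.4505,.2470,.24,13.7)"
```

```text
9.75 [0.4474 0.0166 0.2373] [-1.7989e+02  1.5000e-01  2.7650e+01] [ 0.2 -1.  -6.6] 0.0258 [-0.13  0.19  1.7   0.    1.25  0.95]
row [-0.001, 0.0018, 0.155, 0.3654, -0.6754, -0.0088] rows>= 5.0
```

Request:
arm_command --motion '[[[0,0,0.03,0.07,-0.13,0,-1],[0,0,0.06,0.15,-0.27,-0.005,-1],[0,0,0.09,0.22,-0.4,-0.009,-1],[0,0,0.12,0.29,-0.53,-0.009,-1],[0,0,0.14,0.34,-0.62,-0.009,-1],[0,0,0.155,0.365,-0.675,-0.009,-1],[0,0,0.155,0.365,-0.675,-0.009,-1],[0,0,0.155,0.365,-0.675,-0.009,-1]]]'

```text
time: 10.55
tool_pos: [0.4506, 0.2447, 0.2399]
tool_rot: [3.141, 0.003, 0.242]
contact_force: [0.2, -0.1, -6.9]
opening: 0.0257
```

Request:
arm_command --motion '[[[0,0,0,0,0,0,-1],[0,0,0,0,0,0,-1]]]'

```text
time: 10.75
tool_pos: [0.4515, 0.244, 0.241]
tool_rot: [3.141, 0.001, 0.24]
contact_force: [0.4, 0.5, -6.0]
opening: 0.0257
```

```bash
python3 -c "
from h import *
st();go(.4505,.2470,.19,13.7)"
```

```text
10.75 [0.4515 0.244  0.241 ] [1.7998e+02 4.0000e-02 1.3730e+01] [ 0.4  0.5 -6. ] 0.0257 [ 0.35  0.31  1.53 -0.    1.3   1.68]
row [0.0003, 0.0004, 0.0004, -0.0009, -0.0105, 0.1701] rows>= 2.0
```

Request:
arm_command --motion '[[[0,0,0,-0.001,-0.01,0.04,-1],[0,0,0,-0.001,-0.01,0.09,-1],[0,0,0,-0.001,-0.01,0.14,-1],[0,0,0,-0.001,-0.01,0.17,-1],[0,0,0,-0.001,-0.01,0.17,-1],[0,0,0,-0.001,-0.01,0.17,-1]]]'

```text
time: 11.35
tool_pos: [0.4507, 0.2478, 0.1904]
tool_rot: [3.142, -0.0, 0.241]
contact_force: [0.4, 0.2, -6.6]
opening: 0.0257
```

```bash
python3 -c "
from h import *
d=cam('scene','s_hover');cam('top','t_hover');st();go(.4505,.2470,.17,13.7)
cv2.imwrite('pics/s_hoverz.png',cv2.resize(d['image'][220:390,160:330,::-1],None,fx=3.5,fy=3.5,interpolation=cv2.INTER_CUBIC))"
```

```text
11.45 [0.451 0.248 0.191] [-1.800e+02 -9.000e-02  1.379e+01] [-0.5  0.4 -6.2] 0.0257 [ 0.35  0.35  1.61 -0.    1.18  1.68]
row [-0.0, -0.001, 0.001, -0.0025, 0.0028, 0.07] rows>= 1.0
```

View pics/s_hoverz.png

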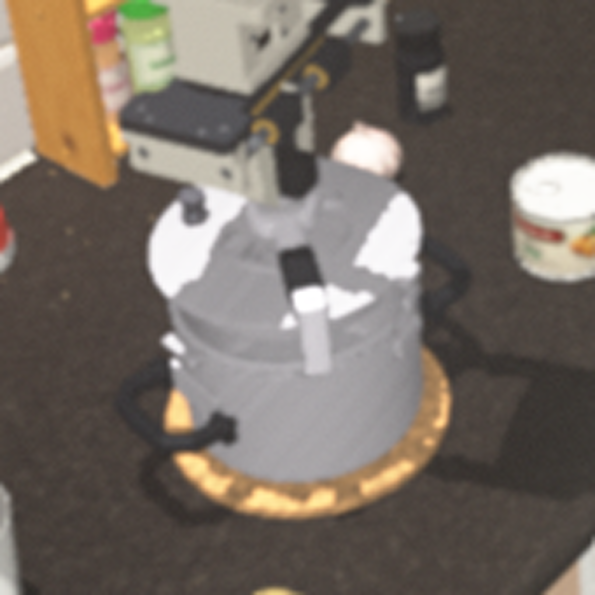

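The scene view shows the lid level and centred just above the rim, with the bar arm facing the camera. I'll lower it in steps and watch the force.

Request:
arm_command --motion '[[[0,0,0,-0.002,0.002,0.02,-1],[0,0,0,-0.002,0.002,0.045,-1],[0,0,0,-0.002,0.002,0.07,-1],[0,0,0,-0.002,0.002,0.07,-1],[0,0,0,-0.002,0.002,0.07,-1]]]'

```text
time: 11.95
tool_pos: [0.4499, 0.2471, 0.169]
tool_rot: [3.141, 0.001, 0.241]
contact_force: [0.5, 0.1, -6.5]
opening: 0.026
```

```bash
python3 -c "
from h import *
st();go(.4505,.2470,.157,13.7)"
```

```text
11.95 [0.4499 0.2471 0.169 ] [1.7999e+02 4.0000e-02 1.3800e+01] [ 0.5  0.1 -6.5] 0.026 [ 0.35  0.38  1.64 -0.    1.12  1.68]
row [0.0001, 0.0005, 0.0011, 0.0018, 0.0006, 0.0398] rows>= 1.0
```

No contact so far. I'll continue down to just above home.

Request:
arm_command --motion '[[[0,0,0,0,0,0.008,-1],[0,0,0,0,0,0.016,-1],[0,0,0,0,0,0.024,-1],[0,0,0,0,0,0.03,-1],[0,0,0,0,0,0.03,-1]]]'

```text
time: 12.45
tool_pos: [0.4499, 0.247, 0.16]
tool_rot: [3.141, 0.001, 0.241]
contact_force: [-1.4, -0.1, -6.5]
opening: 0.0256
```

```bash
python3 -c "
from h import *
st();go(.4505,.2470,.157,13.7)"
```

```text
12.45 [0.4499 0.247  0.16  ] [1.7999e+02 4.0000e-02 1.3800e+01] [-1.4 -0.1 -6.5] 0.0256 [ 0.35  0.39  1.66 -0.    1.1   1.68]
row [0.0001, 0.0004, 0.0011, 0.002, 0.0006, 0.0099] rows>= 1.0
```

Request:
arm_command --motion '[[[0,0,0,0,0,0.004,-1],[0,0,0,0,0,0.008,-1],[0,0,0,0,0,0.012,-1],[0,0,0,0,0,0.012,-1]]]'

```text
time: 12.85
tool_pos: [0.4502, 0.2471, 0.1569]
tool_rot: [3.142, -0.0, 0.241]
contact_force: [-0.9, -0.4, -4.7]
opening: 0.0256
```

Contact is starting: the load has dropped from 6.5 N to 4.7 N. I'll lower another 1 mm.

Request:
arm_command --motion '[[[0,0,0,0,0,0.003,-1],[0,0,0,0,0,0.003,-1]]]'

```text
time: 13.05
tool_pos: [0.4502, 0.2471, 0.1567]
tool_rot: [3.141, -0.001, 0.241]
contact_force: [-4.3, -2.9, 4.0]
opening: 0.0256
```

The lid bottomed at 0.1567, against 0.1566 expected, so it is home. Next I release and rise.

Request:
arm_command --motion '[[[0,0,0,0,0,0,-0.3],[0,0,0,0,0,0,0],[0,0,0,0,0,0,0.2],[0,0,0,0,0,0,0.2],[0,0,0,0,0,-0.05,0.2],[0,0,0,0,0,-0.15,0.2],[0,0,0,0,0,-0.25,0.2],[0,0,0,0,0,-0.35,0.2]]]'

```text
time: 13.85
tool_pos: [0.45, 0.2471, 0.2618]
tool_rot: [3.142, 0.0, 0.241]
contact_force: [0.3, 0.1, 1.5]
opening: 0.0553
```

```bash
python3 -c "
from h import *
st();go(.373,.222,.26,13.7)"
```

```text
13.85 [0.45   0.2471 0.2618] [1.7999e+02 1.0000e-02 1.3800e+01] [0.3 0.1 1.5] 0.0553 [ 0.35  0.29  1.49 -0.    1.35  1.68]
row [0.0001, 0.0001, 0.0011, -0.2693, 0.0201, 0.0062] rows>= 2.0
```

Next I back off for a wrist view, with the gripper shutting ready for the push.

Request:
arm_command --motion '[[[0,0,0,-0.13,0.01,-0.02,0],[0,0,0,-0.27,0.02,-0.04,-0.5],[0,0,0,-0.27,0.02,-0.04,-1],[0,0,0,-0.27,0.02,-0.04,-1],[0,0,0,-0.27,0.02,-0.04,-1]]]' --grip_force 40

```text
time: 14.35
tool_pos: [0.3737, 0.2222, 0.2728]
tool_rot: [-3.142, -0.001, 0.241]
contact_force: [-0.5, 0.6, -0.1]
opening: 0.0198
```

```bash
python3 -c "
from h import *
st();d=cam('wrist','w_on');np.savez('pics/w_on.npz',**d)"
```

```text
14.35 [0.3737 0.2222 0.2728] [-1.800e+02 -5.000e-02  1.379e+01] [-0.5  0.6 -0.1] 0.0198 [ 0.36  0.14  1.67 -0.    1.34  1.69]
```

View pics/w_on.png

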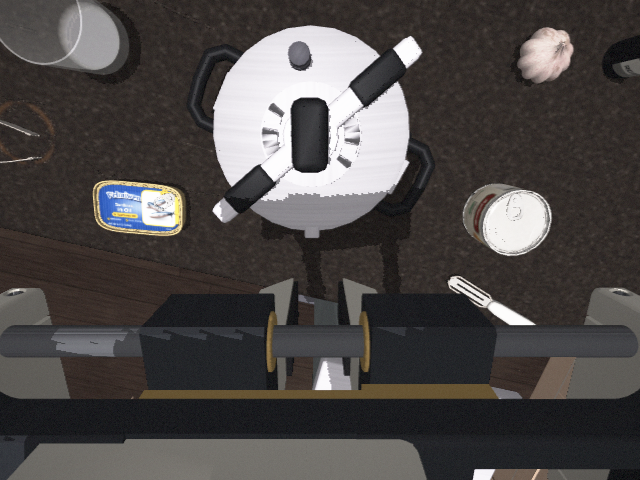

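The lid is on the pot, with the tab at (312,234) and the sleeves at (380,78) and (247,192). I'll check flatness and the bar angle.

Run:
```python
from h import *
d=dict(np.load('pics/w_on.npz'));w=pts(d);g=cv2.cvtColor(d['image'],cv2.COLOR_RGB2GRAY)
C=np.array([.4488,.2466]);r=np.hypot(w[...,0]-C[0],w[...,1]-C[1])
m=(r<.078)&(r>.065)&(abs(w[...,2]-.121)<.01)
q=w[m];k=np.linalg.lstsq(np.c_[q[:,:2]-C,np.ones(len(q))],q[:,2],rcond=None)[0];print('plate slope deg',np.degrees(k[:2]),'z',k[2],len(q))
m=((w[...,2]>.175)&(w[...,2]<.2)&(r<.05)).astype(np.uint8)
c=max(cv2.findContours(m,0,1)[0],key=cv2.contourArea)
q=np.array([ray(d,u,v,.185)[:2] for u,v in c[:,0]],np.float32);print('grip',cv2.minAreaRect(q*1000),w[135,310,2])
m=((w[...,2]>.138)&(w[...,2]<.165)&(g<90)&(r>.03)&(r<.11)).astype(np.uint8);m[250:]=0
n,lab,s,cen=cv2.connectedComponentsWithStats(m)
P=[]
for i in range(1,n):
    if s[i,4]>200:
        p=ray(d,*cen[i],.149)[:2];P.append(p);print('sleeve',cen[i],p,p-C,np.hypot(*(p-C)),np.median(w[lab==i][:,2]))
a=P[1]-P[0];print(np.degrees(np.arctan2(*a[::-1])), 'mid',(P[0]+P[1])/2)
t=ray(d,312,235,.113)[:2]-C;print('tab',np.hypot(*t),np.degrees(np.arctan2(*t[::-1]))%360)
```

```text
plate slope deg [-0.08512888  0.12741828] z 0.12130359026641369 7162
grip ((447.7261657714844, 248.04017639160156), (48.0410041809082, 24.921419143676758), 13.921957015991211) 0.1853454075448563
sleeve [377.91112455  76.85852479] [0.50086646 0.20880449] [ 0.05206646 -0.03779551] 0.0643382970896447 0.14755373249819378
sleeve [248.78971963 189.3364486 ] [0.39576109 0.28657822] [-0.05303891  0.03997822] 0.06641825208945945 0.14749657421179005
143.5000528882232 mid [0.44831377 0.24769136]
tab 0.09049791927264839 193.18046130354924
```

The plate is flat (slope about 0.1°, top at 0.121), the tab is at 193.2° against the notch at 193.8°, and the bar stands at bar_turn ≈ 0.09. The lid is home. Now the approach for the bar push.

```bash
python3 -c "
from h import *
st();go(.3684,.2503,.25,143.5)"
```

```text
14.4 [0.3738 0.2222 0.2726] [ 1.800e+02 -1.000e-02  1.378e+01] [ 0.1  0.2 -0.3] 0.0157 [ 0.36  0.14  1.67 -0.    1.34  1.69]
row [0.0002, -0.0, -1.4413, 0.0048, -0.0952, 0.0753] rows>= 16.0
```

Request:
arm_command --motion '[[[0,0,-0.75,0.003,-0.05,0,-1],[0,0,-0.75,0.003,-0.05,0,-1],[0,0,-0.75,0.003,-0.05,0,-1],[0,0,-0.75,0.003,-0.05,0,-1],[0,0,-0.75,0.003,-0.05,0,-1],[0,0,-0.75,0.003,-0.05,0,-1],[0,0,-0.75,0.003,-0.05,0,-1],[0,0,-0.75,0.003,-0.05,0,-1]]]' --grip_force 40

```text
time: 15.2
tool_pos: [0.371, 0.237, 0.2722]
tool_rot: [-3.141, 0.001, 1.425]
contact_force: [-0.2, 0.2, -0.6]
opening: 0.0004
```

```bash
python3 -c "
from h import *
st();go(.3684,.2503,.25,143.5)"
```

```text
15.2 [0.371  0.237  0.2722] [-1.7995e+02  3.0000e-02  8.1620e+01] [-0.2  0.2 -0.6] 0.0004 [ 0.39  0.15  1.66 -0.    1.34  0.54]
row [-0.0007, 0.0001, -0.6875, 0.0427, -0.0149, 0.0738] rows>= 8.0
```

Request:
arm_command --motion '[[[0,0,-0.687,0.043,-0.015,0.07,-1],[0,0,-0.687,0.043,-0.015,0.07,-1],[0,0,-0.687,0.043,-0.015,0.07,-1],[0,0,-0.687,0.043,-0.015,0.07,-1],[0,0,-0.687,0.043,-0.015,0.07,-1],[0,0,-0.687,0.043,-0.015,0.07,-1],[0,0,-0.687,0.043,-0.015,0.07,-1],[0,0,-0.687,0.043,-0.015,0.07,-1]]]'

```text
time: 16.0
tool_pos: [0.3683, 0.2504, 0.2512]
tool_rot: [-3.141, -0.0, 2.5]
contact_force: [-1.2, 0.2, -0.0]
opening: 0.0004
```

```bash
python3 -c "
from h import *
st();go(.3684,.2503,.134,143.5)"
```

```text
16.0 [0.3683 0.2504 0.2512] [-1.7995e+02 -2.0000e-02  1.4326e+02] [-1.2  0.2 -0. ] 0.0004 [ 0.42  0.18  1.68 -0.    1.28 -0.5 ]
row [-0.0006, -0.0002, -0.0027, -0.0004, 0.0002, 0.3906] rows>= 3.0
```

Down beside the sleeve, in two stages.

Request:
arm_command --motion '[[[0,0,0,0,0,0.12,-1],[0,0,0,0,0,0.24,-1],[0,0,0,0,0,0.31,-1],[0,0,0,0,0,0.35,-1],[0,0,0,0,0,0.39,-1],[0,0,0,0,0,0.39,-1],[0,0,0,0,0,0.39,-1]]]'

```text
time: 16.7
tool_pos: [0.368, 0.2503, 0.1347]
tool_rot: [-3.141, -0.0, 2.496]
contact_force: [0.9, -0.3, 0.6]
opening: 0.0
```

```bash
python3 -c "
from h import *
st();d=cam('scene','s_pre')
cv2.imwrite('pics/s_prez.png',cv2.resize(d['image'][200:390,160:350,::-1],None,fx=3,fy=3,interpolation=cv2.INTER_CUBIC))"
```

```text
16.7 [0.368  0.2503 0.1347] [-1.7997e+02 -1.0000e-02  1.4304e+02] [ 0.9 -0.3  0.6] 0.0 [ 0.42  0.3   1.87 -0.    0.97 -0.5 ]
```

View pics/s_prez.png

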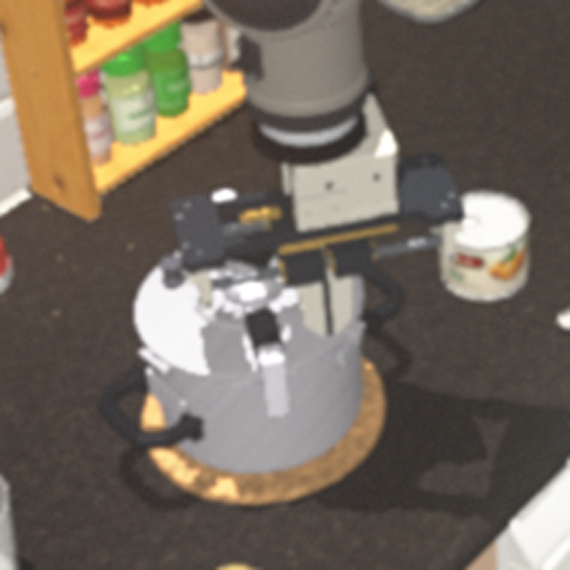

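The scene view shows the closed fingers standing on the anticlockwise side of the bar's near arm. I'll creep toward the sleeve along tool +y.

Request:
arm_command --motion '[[[0,0,0,0,0.015,0,-1],[0,0,0,0,0.025,0,-1],[0,0,0,0,0.035,0,-1],[0,0,0,0,0.043,0,-1]]]'

```text
time: 17.15
tool_pos: [0.3757, 0.2609, 0.135]
tool_rot: [3.141, 0.0, 2.498]
contact_force: [0.0, -0.7, 0.0]
opening: 0.0002
```

Request:
arm_command --motion '[[[0,0,0,0,0.007,0,-1],[0,0,0,0,0.014,0,-1]]]'

```text
time: 17.35
tool_pos: [0.378, 0.264, 0.1348]
tool_rot: [-3.141, 0.0, 2.498]
contact_force: [-0.5, 0.5, 0.1]
opening: 0.0006
```

Request:
arm_command --motion '[[[0,0,0,0,0.008,0,-1],[0,0,0,0,0.016,0,-1],[0,0,0,0,0.024,0,-1]]]'

```text
time: 17.65
tool_pos: [0.3807, 0.2685, 0.1344]
tool_rot: [-3.137, -0.001, 2.498]
contact_force: [-4.3, -5.7, 3.0]
opening: 0.0004
```

```bash
python3 -c "
from h import *
st()
def off():
    o=robot.observe();C=np.array([.4483,.2472]);p=o['tool_pos'][:2]-C;y=o['tool_rot'][2];print('r',p@[np.cos(y),np.sin(y)],'off',p@[-np.sin(y),np.cos(y)])
off()"
```

```text
17.65 [0.3807 0.2685 0.1344] [-1.7974e+02 -7.0000e-02  1.4314e+02] [-4.3 -5.7  3. ] 0.0004 [ 0.45  0.34  1.81 -0.    0.99 -0.48]
r 0.06688142510087378 off 0.02350394263866714
```

Contact found: 7 N at an offset of 23.5 mm. Now the arc about the lid axis.

```bash
python3 -c "
import numpy as np
p=np.array([.0668,-.0235])
for a in range(3,25,3):
    c,s=np.cos(np.radians(a)),np.sin(np.radians(a));q=(np.array([[c,-s],[s,c]])@p-p)/.3
    print(a,round(a/90,3),np.round(q,3))"
```

```text
3 0.033 [0.004 0.012]
6 0.067 [0.007 0.024]
9 0.1 [0.01  0.036]
12 0.133 [0.011 0.048]
15 0.167 [0.013 0.06 ]
18 0.2 [0.013 0.073]
21 0.233 [0.013 0.085]
24 0.267 [0.013 0.097]
```

Request:
arm_command --motion '[[[0,0,0.033,0.004,0.012,0,-1],[0,0,0.067,0.007,0.024,0,-1],[0,0,0.1,0.01,0.036,0,-1],[0,0,0.133,0.011,0.048,0,-1]]]'

```text
time: 18.05
tool_pos: [0.3862, 0.2816, 0.1342]
tool_rot: [-3.135, -0.0, 2.287]
contact_force: [-5.3, -5.2, 1.5]
opening: 0.0004
```

```bash
cat >> h.py <<'E'
def off():
    o=robot.observe();C=np.array([.4483,.2472]);p=o['tool_pos'][:2]-C;y=o['tool_rot'][2];F=o['contact_force'][:2]
    print('yaw',np.degrees(y),'r',p@[np.cos(y),np.sin(y)],'off',p@[-np.sin(y),np.cos(y)],'Fr',F@[np.cos(y),np.sin(y)],'Fpush',F@[-np.sin(y),np.cos(y)],'Fz',o['contact_force'][2])
E
python3 -c "
from h import *
st();off()"
```

```text
18.05 [0.3862 0.2816 0.1342] [-1.7965e+02 -2.0000e-02  1.3104e+02] [-5.3 -5.2  1.5] 0.0004 [ 0.47  0.36  1.78 -0.    1.01 -0.25]
yaw 131.0440976683701 r 0.0667042423122332 off 0.024247363616203162 Fr -0.44435630250277725 Fpush 7.437072265100447 Fz 1.5356410756565158
```

Request:
arm_command --motion '[[[0,0,0.033,0.004,0.012,0,-1],[0,0,0.067,0.007,0.024,0,-1],[0,0,0.1,0.01,0.036,0,-1],[0,0,0.133,0.011,0.048,0,-1],[0,0,0.167,0.013,0.06,0,-1],[0,0,0.2,0.013,0.073,0,-1]]]'

```text
time: 18.65
tool_pos: [0.3939, 0.2964, 0.1332]
tool_rot: [-3.12, 0.002, 1.974]
contact_force: [-26.7, -12.5, 14.5]
opening: 0.0005
```

```bash
python3 -c "
from h import *
st();off()"
```

```text
18.65 [0.3939 0.2964 0.1332] [-1.7879e+02  1.3000e-01  1.1309e+02] [-26.7 -12.5  14.5] 0.0005 [ 0.49  0.4   1.73 -0.    1.04  0.09]
yaw 113.08808689042503 r 0.06658515326643324 off 0.030743684137264075 Fr -1.049092927854129 Fpush 29.50792547557514 Fz 14.538802851233859
```

The force has climbed to 29 N and the bar is lagging. I'm stopping to look.

```bash
python3 -c "
from h import *
d=cam('scene','s_j');np.savez('pics/s_j.npz',**d);e=cam('wrist','w_j')
cv2.imwrite('pics/s_jz.png',cv2.resize(d['image'][200:380,170:350,::-1],None,fx=3.3,fy=3.3,interpolation=cv2.INTER_CUBIC));st();off()"
```

```text
18.75 [0.3973 0.2983 0.1336] [-1.7931e+02  6.0000e-02  1.1311e+02] [ 0.1 -0.3  2.3] 0.0006 [ 0.49  0.4   1.72 -0.    1.03  0.09]
yaw 113.11191127557791 r 0.06704697140775182 off 0.026884460464822756 Fr -0.2960971810910377 Fpush 0.05135482328757083 Fz 2.3343409699228834
```

View pics/s_jz.png

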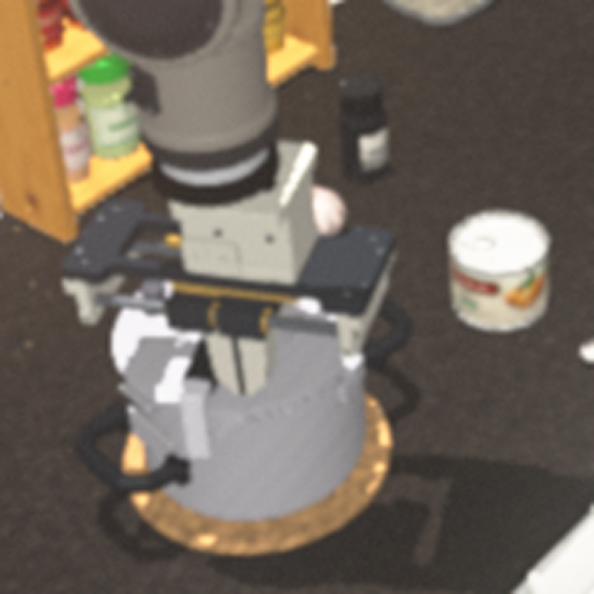

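View pics/w_j.png

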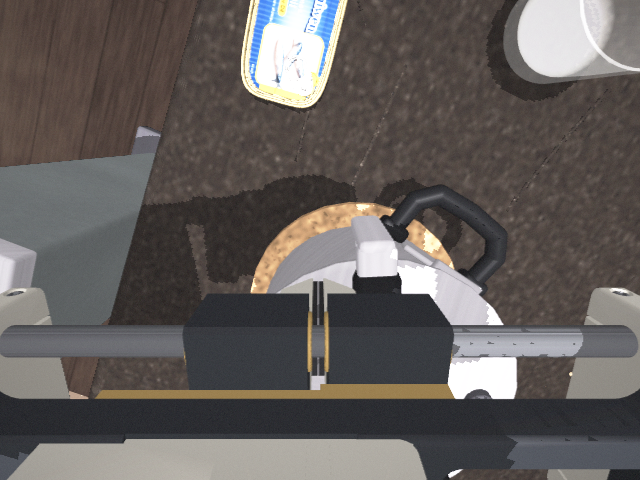

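```bash
python3 -c "
from h import *
d=cam('wrist','w_j2');C=np.array([.4483,.2472])
cv2.imwrite('pics/w_j2z.png',cv2.resize(d['image'][190:410,240:530,::-1],None,fx=2.7,fy=2.7))
for n,u,v,h in [('hook',375,232,.147),('valve',480,396,.144)]:
    p=ray(d,u,v,h)[:2]-C;print(n,np.hypot(*p),np.degrees(np.arctan2(*p[::-1])))
st();off()"
```

```text
hook 0.1065130929290571 114.0436471828339
valve 0.059446719285349926 42.139858678974754
18.8 [0.3988 0.2991 0.1339] [-1.7954e+02  3.0000e-02  1.1316e+02] [-12.2  -6.2   6.9] 0.0002 [0.49 0.4  1.72 0.   1.03 0.09]
yaw 113.16099355310115 r 0.06721432089528824 off 0.025080763772854 Fr -0.8719967798321364 Fpush 13.600491563454991 Fz 6.862444047729652
```

View pics/w_j2z.png

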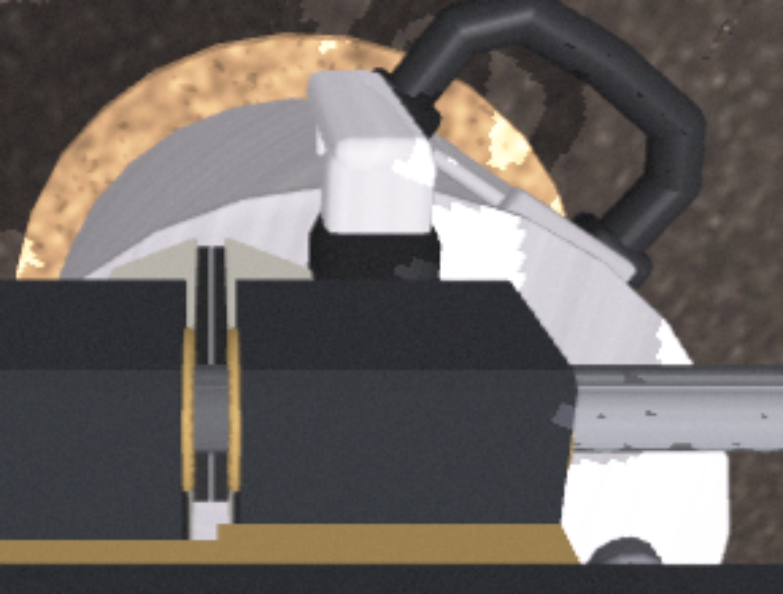

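```bash
cat >> h.py <<'E'
def proj(d,p):
    q=np.linalg.inv(np.array(d['cam_to_world']))@np.r_[p,1];F=f(d);return np.round([q[0]/q[2]*F+d['cx'],q[1]/q[2]*F+d['cy']],1)
E
python3 -c "
from h import *
d=cam('wrist');st();off();C=np.array([.4483,.2472])
for a in (13.8,17,20,25,30): 
    t=np.radians(a+8);print(a,proj(d,[C[0]+.06*np.cos(t),C[1]+.06*np.sin(t),.144]))
e=cam('scene','s_k')
for a in (13.8,20,25): 
    t=np.radians(a+180);print('tab',a,proj(e,[C[0]+.091*np.cos(t),C[1]+.091*np.sin(t),.115]))
    t=np.radians(a+8);print('valve',a,proj(e,[C[0]+.06*np.cos(t),C[1]+.06*np.sin(t),.144]))
cv2.imwrite('pics/s_kz.png',cv2.resize(e['image'][260:380,190:310,::-1],None,fx=5,fy=5,interpolation=cv2.INTER_CUBIC))
"
```

```text
18.85 [0.3987 0.2991 0.1341] [-1.7952e+02  3.0000e-02  1.1317e+02] [-12.4  -6.    9.8] 0.0005 [0.49 0.4  1.72 0.   1.03 0.09]
yaw 113.1688401483815 r 0.06721029143145776 off 0.0252113349961996 Fr -0.5798390263198233 Fpush 13.780891458126304 Fz 9.756481027536777
13.8 [477.9 428. ]
17 [478.7 422.8]
20 [479.2 418. ]
25 [479.2 409.9]
30 [478.4 401.7]
tab 13.8 [280.1 311. ]
valve 13.8 [216.6 286.6]
tab 20 [281.9 308.1]
valve 20 [215.6 288.4]
tab 25 [282.9 305.8]
valve 25 [215.  289.9]
```

View pics/s_kz.png

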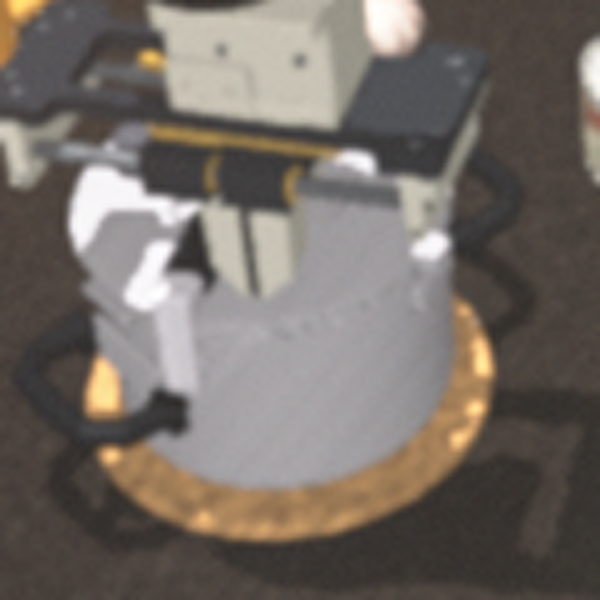

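```bash
python3 -c "
from h import *
d=cam('wrist');w=pts(d);C=np.array([.4483,.2472])
for v in range(386,400,2):
    p=w[v,473]; print(v,np.round(p,4),d['image'][v,473],np.hypot(*(p[:2]-C)),np.degrees(np.arctan2(*(p[:2]-C)[::-1])))
st();off()
m=(abs(w[...,2]-.121)<.006)&(np.hypot(w[...,0]-C[0],w[...,1]-C[1])<.08)&(np.hypot(w[...,0]-C[0],w[...,1]-C[1])>.065)
q=w[m];k=np.linalg.lstsq(np.c_[q[:,:2]-C,np.ones(len(q))],q[:,2],rcond=None)[0];print('slope',np.degrees(k[:2]),k[2],len(q))
"
```

```text
386 [0.5054 0.2795 0.1225] [255 255 255] 0.06559860066501184 29.480282068735935
388 [0.5061 0.2783 0.1225] [245 243 246] 0.06563510695701444 28.26298344388818
390 [0.5051 0.2783 0.1246] [79 80 85] 0.06472178890173272 28.695681734232103
392 [0.5043 0.2781 0.1264] [82 81 87] 0.06395631432563825 28.90343800020017
394 [0.5039 0.2777 0.1278] [105 102 111] 0.06340106605653531 28.749770621627377
396 [0.5043 0.2767 0.1282] [148 146 157] 0.06329227579359338 27.798044366937155
398 [0.5045 0.2759 0.1288] [121 121 130] 0.06307310852669903 27.06548449556209
18.95 [0.3985 0.299  0.1344] [-1.7950e+02  2.0000e-02  1.1317e+02] [-13.8  -5.7  11.8] 0.0003 [0.49 0.4  1.72 0.   1.03 0.09]
yaw 113.169321019267 r 0.0672626446263201 off 0.025401329316939086 Fr 0.20063880236179985 Fpush 14.879277648860121 Fz 11.830880565890768
slope [ 0.30400614 -0.65111877] 0.12166453377828111 3045
```

The valve base and plate show that the lid is still home and flat. The load is friction: the sleeve is dragging the fingers upward as the bar climbs (Fz about 12 N). I'll raise the tool along with the bar as I push.

Request:
arm_command --motion '[[[0,0,0,0,0,-0.006,-1],[0,0,0,0,0,-0.012,-1]]]'

```text
time: 19.15
tool_pos: [0.3991, 0.2991, 0.1371]
tool_rot: [-3.134, 0.001, 1.975]
contact_force: [-6.6, -3.6, -4.3]
opening: 0.0008
```

```bash
python3 -c "
from h import *
st();off()"
```

```text
19.15 [0.3991 0.2991 0.1371] [-1.7954e+02  3.0000e-02  1.1316e+02] [-6.6 -3.6 -4.3] 0.0008 [0.49 0.39 1.72 0.   1.04 0.09]
yaw 113.16331254560355 r 0.06709871865761463 off 0.024815060378978855 Fr -0.7190108129993146 Fpush 7.467711335810243 Fz -4.340747884846983
```

Request:
arm_command --motion '[[[0,0,0.022,0.002,0.008,-0.002,-1],[0,0,0.044,0.005,0.016,-0.004,-1],[0,0,0.067,0.007,0.024,-0.006,-1],[0,0,0.089,0.009,0.032,-0.008,-1]]]'

```text
time: 19.55
tool_pos: [0.4081, 0.3062, 0.1401]
tool_rot: [-3.137, 0.001, 1.834]
contact_force: [-9.2, -3.6, 4.1]
opening: 0.0007
```

```bash
python3 -c "
from h import *
st();off()"
```

```text
19.55 [0.4081 0.3062 0.1401] [-1.7972e+02  5.0000e-02  1.0507e+02] [-9.2 -3.6  4.1] 0.0007 [0.49 0.41 1.69 0.   1.05 0.23]
yaw 105.06730268465414 r 0.06740522840279607 off 0.023488319089255975 Fr -1.1181177625180476 Fpush 9.862990432772438 Fz 4.128883824726563
```

Request:
arm_command --motion '[[[0,0,0.022,0.002,0.008,-0.003,-1],[0,0,0.044,0.005,0.016,-0.006,-1],[0,0,0.067,0.007,0.024,-0.007,-1],[0,0,0.089,0.009,0.032,-0.007,-1]]]'

```text
time: 19.95
tool_pos: [0.4165, 0.3115, 0.1424]
tool_rot: [-3.137, 0.001, 1.694]
contact_force: [-0.9, 0.2, 0.5]
opening: 0.0002
```

```bash
python3 -c "
from h import *
st();off()"
```

```text
19.95 [0.4165 0.3115 0.1424] [-1.7974e+02  6.0000e-02  9.7070e+01] [-0.9  0.2  0.5] 0.0002 [0.49 0.42 1.66 0.   1.07 0.37]
yaw 97.07005724177748 r 0.06771721900345642 off 0.023622006051309187 Fr 0.32920999612959756 Fpush 0.8711395775393035 Fz 0.46657011200066134
```

Request:
arm_command --motion '[[[0,0,0.022,0.002,0.008,0,-1],[0,0,0.044,0.005,0.016,0,-1],[0,0,0.067,0.007,0.024,0.003,-1],[0,0,0.089,0.009,0.032,0.006,-1]]]'

```text
time: 20.35
tool_pos: [0.4278, 0.316, 0.141]
tool_rot: [3.141, -0.0, 1.554]
contact_force: [0.3, 0.2, 0.5]
opening: 0.0005
```

```bash
python3 -c "
from h import *
st();off()"
```

```text
20.35 [0.4278 0.316  0.141 ] [ 1.7999e+02 -1.0000e-02  8.9050e+01] [0.3 0.2 0.5] 0.0005 [0.49 0.44 1.63 0.   1.07 0.51]
yaw 89.04882806711093 r 0.06842497553293385 off 0.021597470098063308 Fr 0.1772143875581974 Fpush -0.28529127232590434 Fz 0.4964940861542013
```

No force now: the bar has gone ahead by itself past the crest. I'll push on to the end of the notch and watch for resistance.

Request:
arm_command --motion '[[[0,0,0.022,0.002,0.008,0,-1],[0,0,0.044,0.005,0.016,0,-1],[0,0,0.056,0.006,0.02,0,-1],[0,0,0.067,0.007,0.024,0,-1]]]'

```text
time: 20.75
tool_pos: [0.4333, 0.3178, 0.1407]
tool_rot: [-3.138, 0.001, 1.45]
contact_force: [-5.4, -0.2, 2.5]
opening: 0.0004
```

```bash
python3 -c "
from h import *
st();off();d=cam('wrist','w_e');C=np.array([.4483,.2472])"
```

```text
20.75 [0.4333 0.3178 0.1407] [-1.798e+02  6.000e-02  8.306e+01] [-5.4 -0.2  2.5] 0.0004 [0.49 0.45 1.61 0.   1.08 0.61]
yaw 83.06061065868349 r 0.06822954679324322 off 0.02338513947959113 Fr -0.845523063635292 Fpush 5.312547620995421 Fz 2.5122977442852963
```

View pics/w_e.png

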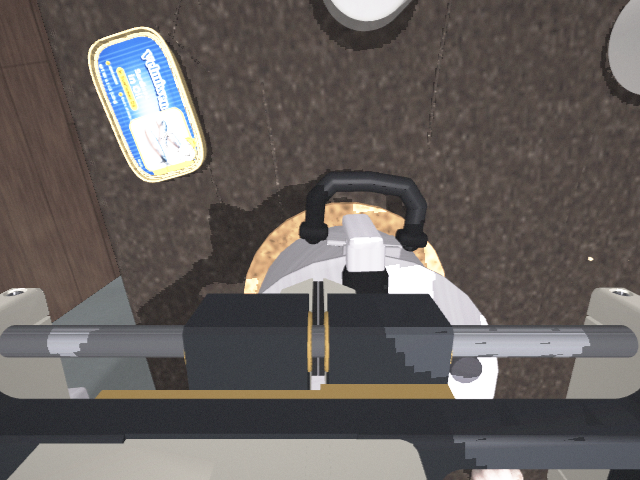

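The hook is over the lug, at (365,240) between the handle ends. The bar is at about 83°, so turn ≈ 1.14, inside the notch. I'll push a little further, back off, rise and check.

Request:
arm_command --motion '[[[0,0,0.011,0.001,0.004,0,-1],[0,0,0.022,0.002,0.008,0,-1]]]'

```text
time: 21.0
tool_pos: [0.4361, 0.3182, 0.1407]
tool_rot: [-3.139, 0.001, 1.415]
contact_force: [-5.6, 1.3, 0.9]
opening: 0.0003
```

```bash
python3 -c "
from h import *
st();off()"
```

```text
21.0 [0.4361 0.3182 0.1407] [-1.7985e+02  4.0000e-02  8.1090e+01] [-5.6  1.3  0.9] 0.0003 [0.49 0.45 1.61 0.   1.09 0.64]
yaw 81.0853123727565 r 0.06827921383938414 off 0.02307672498019146 Fr 0.3816966720389829 Fpush 5.7330387163876235 Fz 0.9470108689771973
```

Request:
arm_command --motion '[[[0,0,0,0,-0.03,0,-1],[0,0,0,0,-0.05,0,-1],[0,0,0,0,-0.05,-0.12,-1],[0,0,0,0,-0.05,-0.27,-1],[0,0,0,0,-0.05,-0.42,-1],[0,0,0,-0.2,-0.05,-0.43,-1],[0,0,0,-0.35,0,-0.43,-1],[0,0,0,-0.49,0.07,-0.43,-1]]]'

```text
time: 21.8
tool_pos: [0.4333, 0.1723, 0.2709]
tool_rot: [3.14, -0.0, 1.419]
contact_force: [1.1, -0.1, 1.5]
opening: 0.0003
```

Request:
arm_command --motion '[[[0,0,0,0,0,0,-1],[0,0,0,0,0,0,-1]]]'

```text
time: 22.0
tool_pos: [0.4345, 0.1726, 0.2703]
tool_rot: [3.141, -0.001, 1.413]
contact_force: [-0.4, 1.2, -0.0]
opening: 0.0001
```

```bash
python3 -c "
from h import *
st();d=cam('wrist','w_f');np.savez('pics/w_f.npz',**d);e=cam('scene','s_f');cam('top','t_f')
cv2.imwrite('pics/s_fz.png',cv2.resize(e['image'][240:380,180:320,::-1],None,fx=4,fy=4,interpolation=cv2.INTER_CUBIC))"
```

```text
22.0 [0.4345 0.1726 0.2703] [ 1.7996e+02 -3.0000e-02  8.0960e+01] [-0.4  1.2 -0. ] 0.0001 [0.21 0.2  1.6  0.   1.34 0.37]
```

View pics/w_f.png

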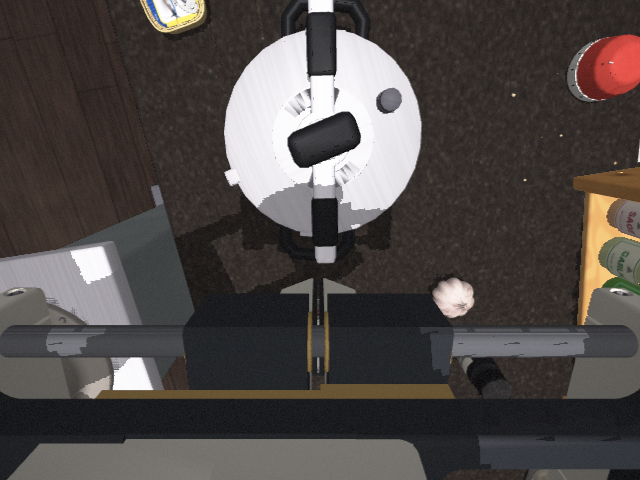

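View pics/s_fz.png

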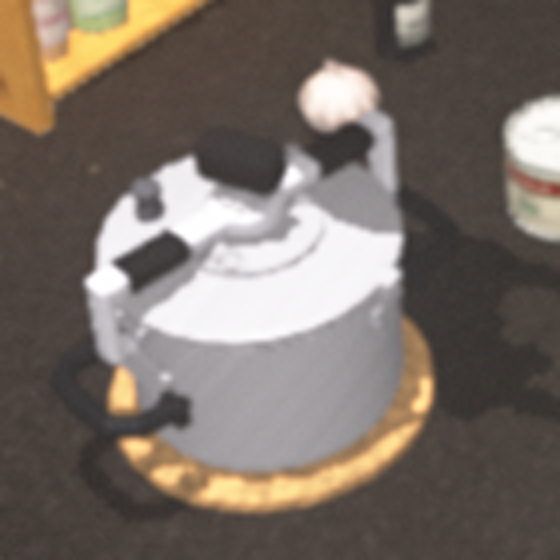

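The wrist view shows the bar at (322,45) to (325,220) lying over the lugs and handles, with the tab at (233,178) and valve at (389,100). The scene view shows the lid flat and the hooks beside the lugs. I'll check the numbers.

Run:
```python
from h import *
d=dict(np.load('pics/w_f.npz'));w=pts(d);g=cv2.cvtColor(d['image'],cv2.COLOR_RGB2GRAY)
C=np.array([.4483,.2472]);r=np.hypot(w[...,0]-C[0],w[...,1]-C[1])
m=(r<.078)&(r>.065)&(abs(w[...,2]-.121)<.006)
q=w[m];k=np.linalg.lstsq(np.c_[q[:,:2]-C,np.ones(len(q))],q[:,2],rcond=None)[0];print('slope',np.degrees(k[:2]),'z',k[2])
P=[]
for (a,b,c,e) in [(10,85,300,345),(190,255,300,345)]:
    mm=np.zeros(g.shape,bool);mm[a:b,c:e]=True;mm&=(g<90)&(w[...,2]>.138)&(w[...,2]<.165)
    k=np.argwhere(mm).mean(0);p=ray(d,k[1],k[0],.150)[:2];P.append(p);print('sleeve',k,p,np.percentile(w[mm][:,2],[10,50,90]))
a=P[0]-P[1];A=np.degrees(np.arctan2(*a[::-1]));print('bar angle',A,'turn',np.radians(13.8+135-A),np.hypot(*a))
t=ray(d,233,178,.116)[:2]-C;print('tab',np.hypot(*t),np.degrees(np.arctan2(*t[::-1]))%360)
m=((w[...,2]>.175)&(w[...,2]<.2)&(r<.05)).astype(np.uint8)
c=max(cv2.findContours(m,0,1)[0],key=cv2.contourArea)
q=np.array([ray(d,u,v,.185)[:2] for u,v in c[:,0]],np.float32);print('grip',cv2.minAreaRect(q*1000),np.nanmedian(w[m>0][:,2]))
```

```text
slope [0.17466907 0.04282903] z 0.12131571283570572
sleeve [ 42.98958333 320.83223684] [0.458799   0.31353896] [0.1478558  0.14952323 0.15070133]
sleeve [221.48340081 324.32226721] [0.4414325  0.18360252] [0.14765499 0.14949886 0.15061643]
bar angle 82.38731696409751 turn 1.1591199840598823 0.13109185702752796
tab 0.08406881954975072 193.54719538060183
grip ((449.9195251464844, 247.91622924804688), (48.62309646606445, 25.281843185424805), 12.70984935760498) 0.18439804507749144
```

View pics/t_f.png

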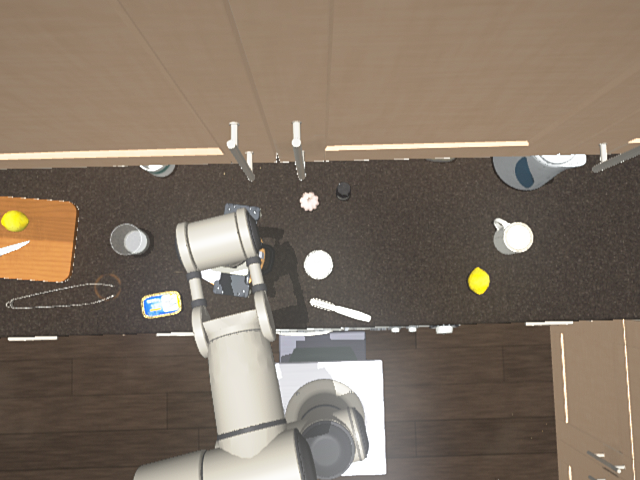

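Bar turn is about 1.16 rad and the sleeves are 2 mm above their open height, so the bar has dropped into the notch. The lid is flat and the tab is at 193.5°. The top view shows the other things in place: tin (318,264), garlic (309,201), jar (343,191), lemon (479,281), fish tin (160,305). I'm handing in.

```bash
python3 -c "
from h import *
st();print(robot.hand_in())"
```

```text
22.15 [0.4339 0.1745 0.27  ] [ 1.800e+02 -1.000e-02  8.122e+01] [0.9 0.2 0. ] 0.0004 [0.22 0.2  1.59 0.   1.34 0.37]
the job is handed in; nothing more can be done
None
```

The pressure cooker is closed and the job was handed in at about 22 s of the 58 s allowed. I carried the lid over by its grip, lowered it onto the pot with the tab in the notch, and released it. Then I pushed the clamp bar clockwise over the cam into the locking notch.

**Last checks**
- **Lid:** It lies flat, with a slope of about 0.2°. The tab is at 193.5° and the notch at 193.8°.
- **Bar:** It has turned about 1.16 rad, and the notch runs from 1.06 to 1.22. The sleeves sit 2 mm above their open height, as expected when dropped in.
- **Hooks:** The bar lies in line with the lugs, and the scene view shows its hooks at them. I inferred that they are under the lugs from the bar's angle and height, because no view showed it directly.
- **Other things:** They stand where they were in the top view, and the gripper was clear of everything.

**What did not go smoothly**
- **Force peak:** During the cam climb the push briefly reached about 30 N, because the sleeve dragged on the fingers. That is below the 40 N limit. I raised the tool along with the bar, and the climb then took 10 N or less.
- **First grip:** I gripped the lid once, let go to take a better look at the pot, and gripped it again. This shifted the lid about 2 mm on the worktop before I lifted it.
- **Tab radius:** In the final view the tab measured 84 mm from the axis, against 90.5 mm in the earlier view. I put this down to which point of the tab I picked and did not check further.

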